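# Sweep weld discs through the tray gate into the drop slot

## Robot

A 6-joint arm with a two-finger parallel gripper is mounted at the origin on the work surface. World frame = base frame: x ahead of the robot, y to its left, z up, the work surface at z = 0. Lengths are in m, angles in degrees, forces in N, time in s.
With the tool pointing down it reaches from about 0.4 to 0.825 m from the base axis. Payload 7 kg.
Tool frame: the origin (TCP) lies midway between the tips of the shut fingers; the grasp point (between the pads) lies 19 mm behind it (ctrl.hold_point_z is the distance from the TCP to the grasp point, in m); z points along the fingers, y is the line along which they close (so a half turn about z gives the same grasp; the last joint's range is limited). The gripper opens to 88 mm and grips with 3 to 60 N. Pads are 19 mm wide; open, the fingers measure 130 mm over their backs; the gripper's body (78 mm by 193 mm) begins 47 mm behind the grasp point.
Start: joints at [-54.654, 20.546, 0.682, 0, -70.136, -16.507], TCP at [0.218, -0.639, 0.227] pointing down, gripper open.
Joint ranges: [-176.03, 176.03], [-82.01, 121.73], [-58.28, 71.71], [-173.87, 95.51], [-174.79, -0.11], [-173.66, 173.66]. Speed limits (degrees/s): [136.94, 136.94, 172.46, 180, 180, 180].

## Interface

Orientations are given as [roll, pitch, yaw] about the fixed x, y, z axes, in that order (R = Rz(yaw) Ry(pitch) Rx(roll)).
In Python, from plant import ctrl gives the robot as it stands.
- The arm moves only by the tool apply_moves, never from a script. Its argument "deltas" is a list of rows, each an object with "fingers": the finger opening in mm, from 0 to 87.6; "delta_pos": the shift along the tool's x, y, z in mm, a list of three; "angular": the turn, a rotation vector about the tool's x, y, z in degrees, a list of three. A call has 1 to 10 rows; each row is the pose to reach, as a shift and turn from the pose commanded when the call began, along the tool's axes at that moment; what a row does not reach only later rows make up. A row lasts 1/10 s, in which the tool goes at most 50 mm and 8.59 degrees, less where a joint would pass 70% of its speed; a pose out of reach is approached as far as the arm can. A call with a gripper value outside its range is refused whole. The fingers move at their own pace and stop on an object; the grip force is fixed at half the most. Time passes only in rows, so rows that repeat a pose let the fingers close. It gives the time, the measured TCP pose, the force, the opening and the grip force at its end, in the units of the state.
- ctrl.get_obs(): the state, without advancing time (a new reading comes with each control period).
- ctrl.snapshot(name): name is "scene" or "top" or "wrist"; returns the picture (480x640x3 uint8, red, green, blue); there is no depth.
- ctrl.camera_params(name): a dict with "fx", "fy", "cx", "cy" (pixels), "dist_coeffs" ([k1, k2, p1, p2, k3] as OpenCV has them; the pictures are not rectified), "cam_to_world" (4x4, takes a point from camera to world coordinates); the wrist camera has in their place "mount" (4x4, takes a point from camera to tool coordinates, whose origin is the TCP and whose axes are the flange's). Camera axes: x right, y up, looking along -z (the intrinsics and any distortion apply to the point x, -y, -z); pixel columns grow to the right and rows downward; lengths in m; the calibration is good to about 2 mm. A picture is of the moment at which its call begins: read the wrist's pose just before it. camera_params takes no time and is no camera call.
- ctrl.close_job(): hands the job in; it is judged then, once.
The state is a dict: "clock": time; "joint_pos": joint angles; "qvel": joint speeds; "tau": joint torques, N m; "tool_pos": TCP position; "orientation": TCP orientation; "force": force on the tool from outside, world axes, zero at the start; "moment": the same for the moment, N m; "opening": finger opening in m; "gripper_force": force on a finger pad.
Only numpy, scipy, OpenCV 4.12 (cv2) and the standard library are available. Lean on these libraries where they do the work, as an engineer would, in place of code of your own. Each camera call takes 0.05 s, during which the arm holds its last target. There are 200 camera calls.

## Task

Push the three copper discs lying in the feed tray through the gap in the yellow gate, one at a time, so that each drops into the slot behind it before the next one follows; any order will do. Sweep them along the tray floor with shut fingers, gently: do not pinch, pick up or lift a disc. Leave the brass electrode tip, the masher head and the screwdriver where they are, and finish clear of everything.

Things in the scene. Friction and masses are not known exactly. Their poses are not given: they have to be found in the camera images.
- tray: fixed sheet-metal feed tray on legs. Origin: on the table under its middle, z up; floor 80 mm above the origin. Inside, the floor runs x -135 to +135 mm, y -135 mm (rear wall) to +120 mm (yellow gate wall). All walls are 6 mm thick and stand 18 mm above the floor. Its +y, the pushing direction, is within 20 degrees of the robot's left (world +y).
- gate (a point): middle of the one gap in the yellow gate wall, on the wall's inner face, at floor height; axes as the tray. The gap is 52 mm wide (x -26 to +26 mm). The floor ends 6 mm beyond this point, at the wall's outer face, where the drop slot begins: a disc whose middle is past that edge tips and falls in.
- slot (a point): middle of the drop slot's mouth, at floor height; 38 mm beyond point gate along the tray's +y, axes as the tray. The slot is 64 mm long (y) and 80 mm wide (x), its bottom 74 mm below the tray floor, with walls on its three outer sides that also stand 18 mm above the floor.
- disc_a: loose copper-coloured round disc, 40 mm across, 10 mm thick, about 90 g (varies), with a dark dot in the middle of its top face; lies flat on the tray floor and slides when pushed. Origin: centre of its underside, z axis up through its top face. All three discs are alike.
- disc_b: loose copper-coloured round disc, 40 mm across, 10 mm thick, about 90 g (varies), with a dark dot in the middle of its top face; lies flat on the tray floor and slides when pushed. Origin: centre of its underside, z axis up through its top face. All three discs are alike.
- disc_c: loose copper-coloured round disc, 40 mm across, 10 mm thick, about 90 g (varies), with a dark dot in the middle of its top face; lies flat on the tray floor and slides when pushed. Origin: centre of its underside, z axis up through its top face. All three discs are alike.
- electrode: loose brass electrode tip, upright, 22 mm across and 40 mm high, tapering at the top; stands on the tray floor in the corner between the gate wall and the tray's +x wall. Origin: centre of its underside. To be left alone.
- masher: loose masher head standing on the table beyond the tray's rear (-y) wall: perforated steel disc 80 mm across with an upright strap bow, 86 mm high in all. Origin: centre of its underside. To be left alone.
- driver: loose screwdriver with a wooden handle, about 200 mm long, lying on the table beyond the tray's +x side. To be left alone.
Mind the look-alikes: they are no part of the job. Leave any purple or turquoise look-alike of the disc_c alone.

How it is judged:
By the outcome, as a careful person would: the job done as asked, in the order asked, and still so for the second after the job is handed in, with the robot touching nothing.
It also fails if it takes over 66 s, if anything falls off the work surface, if the arm or the gripper's body presses on something with over 40 N, if the wrist force passes 120 N, or if a joint passes its speed limit or range.

## Working session

There is one attempt and no reset: what is moved stays moved. The work goes in short steps, Python scripts to look and compute and a tool call to move; the robot and the scene stay as the last step left them, time stands still between calls to the robot, and variables do not carry over. Pictures are saved under pics/ and viewed, at most 10 in all, crops included, and the job is handed in when it is done.

Besides the shell and the picture viewer there is one more tool, called as name(argument=value, ...), one argument or row to a line, values as JSON. apply_moves: Moves the arm, as the interface text tells. Its arguments: {"type":"object","properties":{"deltas":{"type":"array"}},"required":["deltas"]}

```bash
mkdir -p pics; ls; python3 - <<'E'
from plant import ctrl
import cv2
o=ctrl.get_obs();print({k:o[k] for k in('clock','tool_pos','orientation','opening')})
for n in('top','scene'):
    cv2.imwrite(f'pics/{n}0.png',ctrl.snapshot(n)[:,:,::-1]);p=ctrl.camera_params(n);print(n,p)
print(ctrl.camera_params('wrist'))
E
```

```text
pics
{'clock': 0.0, 'tool_pos': array([ 0.21779214, -0.63838491,  0.22562671]), 'orientation': array([ 1.79905702e+02, -6.37414165e-03, -1.61167992e+02]), 'opening': 0.08773977384976449}
top {'fx': 546.3952056109512, 'fy': 546.3952056109512, 'cx': 326.5062530740147, 'cy': 243.9410075656302, 'dist_coeffs': array([-0.01425804,  0.        ,  0.        ,  0.        ,  0.        ]), 'cam_to_world': array([[ 1.47222650e-02,  9.89521683e-01, -1.43631799e-01,
         4.72333742e-01],
       [-9.99889775e-01,  1.48456414e-02, -2.12753876e-04,
        -4.86797536e-02],
       [ 1.92178160e-03,  1.43619099e-01,  9.89631174e-01,
         8.76089643e-01],
       [ 0.00000000e+00,  0.00000000e+00,  0.00000000e+00,
         1.00000000e+00]])}
scene {'fx': 514.540596940609, 'fy': 514.540596940609, 'cx': 323.12310098917095, 'cy': 242.29358129665826, 'dist_coeffs': array([-0.14211386,  0.        ,  0.        ,  0.        ,  0.        ]), 'cam_to_world': array([[-0.13437432, -0.69291901,  0.70838322,  1.1041822 ],
       [ 0.99081462, -0.10489078,  0.08534819,  0.00879822],
       [ 0.01516349,  0.71334505,  0.70064892,  0.59252639],
       [ 0.        ,  0.        ,  0.        ,  1.        ]])}
{'fx': 427.578434867511, 'fy': 427.578434867511, 'cx': 319.224611921301, 'cy': 244.84296125992321, 'dist_coeffs': array([-0.10588461,  0.        ,  0.        ,  0.        ,  0.        ]), 'mount': array([[-1.24380897e-03,  9.69219152e-01,  2.46196444e-01,
         6.44117523e-02],
       [ 9.99999226e-01,  1.21582169e-03,  2.65683543e-04,
         4.13743919e-04],
       [-4.18253967e-05,  2.46196584e-01, -9.69219913e-01,
        -1.57980698e-01],
       [ 0.00000000e+00,  0.00000000e+00,  0.00000000e+00,
         1.00000000e+00]])}
```

View pics/top0.png

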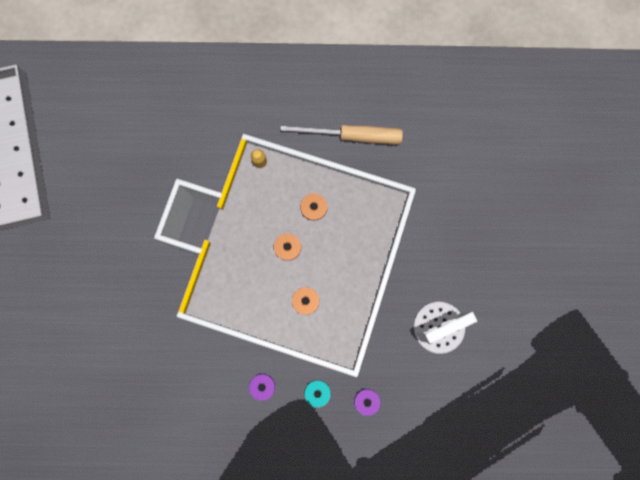

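View pics/scene0.png

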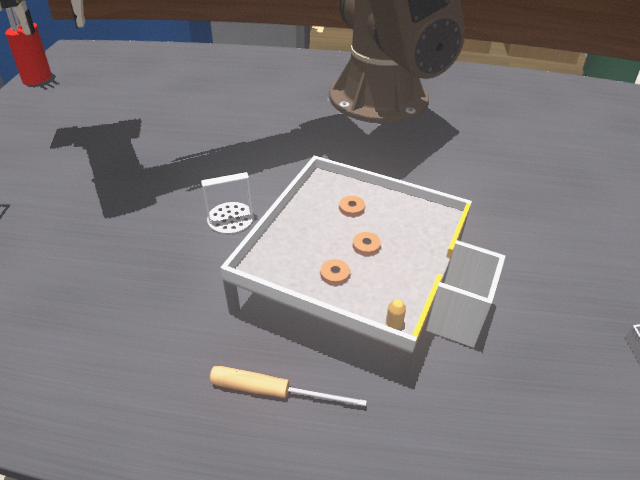

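Candidates: copper discs in the tray at top-view (314,207), (287,246) and (306,301). Look-alikes are purple at (262,387) and (367,403) and turquoise at (318,394), all outside the tray. I choose the three copper ones. The gap is at about (213,224), the electrode at (258,158), the driver at (345,132) and the masher at (440,328).

```bash
cat > h.py <<'E'
import numpy as np,cv2
from plant import ctrl
from scipy.spatial.transform import Rotation as R
def ray(name,px,z,o=None):
    p=ctrl.camera_params(name)
    K=np.array([[p['fx'],0,p['cx']],[0,p['fy'],p['cy']],[0,0,1]])
    u=cv2.undistortPoints(np.array(px,float).reshape(-1,1,2),K,p['dist_coeffs'])[:,0]
    d=np.c_[u[:,0],-u[:,1],-np.ones(len(u))]
    if name=='wrist':
        T=np.eye(4);T[:3,:3]=R.from_euler('xyz',o['orientation'],degrees=True).as_matrix();T[:3,3]=o['tool_pos']
        T=T@p['mount']
    else:T=p['cam_to_world']
    d=d@T[:3,:3].T;c=T[:3,3]
    return (c+d*((z-c[2])/d[:,2])[:,None])[:,:2]
def blobs(img,lo,hi,amin=150):
    m=cv2.inRange(cv2.cvtColor(img,cv2.COLOR_RGB2HSV),lo,hi)
    m=cv2.morphologyEx(m,cv2.MORPH_CLOSE,np.ones((7,7)))
    n,_,s,c=cv2.connectedComponentsWithStats(m)
    return [(c[i],s[i]) for i in range(1,n) if s[i,4]>amin]
COP=((5,120,150),(14,255,255));YEL=((20,180,120),(28,255,255))
E
python3 - <<'E'
from h import *
im=ctrl.snapshot('top')
for n,c in(('cop',COP),('yel',YEL)):
    for b,s in blobs(im,*c,100):print(n,b.round(1),s,ray('top',b,.09 if n=='cop' else .098).round(4))
# outer wall corners, refined
g=cv2.cvtColor(im,cv2.COLOR_RGB2GRAY)
m=cv2.inRange(cv2.cvtColor(im,cv2.COLOR_RGB2HSV),(0,0,205),(180,40,255))|cv2.inRange(cv2.cvtColor(im,cv2.COLOR_RGB2HSV),*YEL)
m[:120]=0;m[:,420:]=0;m[380:]=0;m[:,:150]=0
# gate side from yellow-mask minAreaRect, all corners via contour approx
m2=m.copy();cv2.rectangle(m2,(150,175),(205,250),0,-1)
pts=cv2.findNonZero(m2);r=cv2.boxPoints(cv2.minAreaRect(pts));print(r)
P=ray('top',r,.098);print(P.round(4),[np.linalg.norm(P[i]-P[i-1]).round(4) for i in range(4)])
c=im[100:400,140:440];cv2.imwrite('pics/c1.png',cv2.resize(c[:,:,::-1],(600,600),interpolation=cv2.INTER_CUBIC))
E
```

```text
cop [313.3 206.7] [301 195  25  25 501] [[ 0.6414 -0.0283]]
cop [286.9 246.6] [274 234  26  26 516] [[0.5817 0.009 ]]
cop [305.1 300.5] [293 288  26  26 524] [[ 0.5041 -0.0191]]
yel [231.6 173.5] [218 140  28  68 388] [[0.6876 0.0922]]
yel [194.  276.8] [180 241  29  71 412] [[0.5351 0.1399]]
[[164.65556 312.0718 ]
 [236.89452  97.03488]
 [468.74487 174.92212]
 [396.50592 389.95905]]
[[ 0.4844  0.179 ]
 [ 0.8058  0.0891]
 [ 0.6908 -0.2558]
 [ 0.3821 -0.1486]] [np.float64(0.3432), np.float64(0.3336), np.float64(0.3636), np.float64(0.3268)]
```

View pics/c1.png

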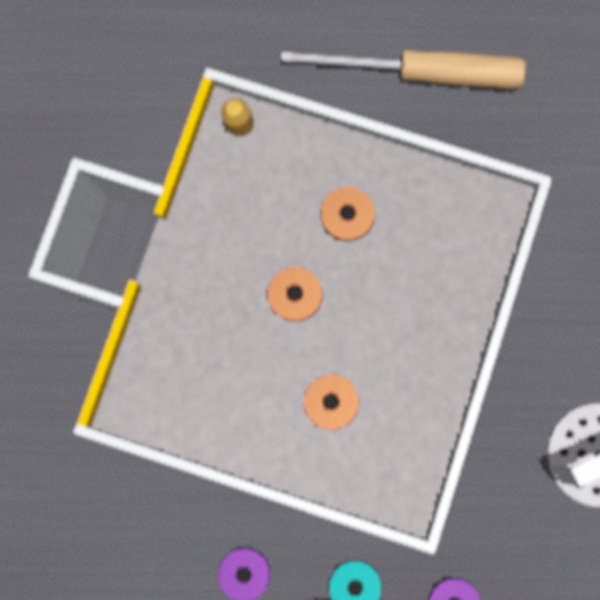

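The crop confirms three copper discs with dark dots inside the tray. Tray outer corners in the full image are about (243,134), (415,189), (357,376) and (178,316), and the gap ends are (220,207) and (206,241).

```bash
cat >> h.py <<'E'
def tray():
    r=np.array([[243.5,134.5],[415.5,189],[357,376],[177.5,315.5]])
    P=ray('top',r,.098);Q=np.array([[141,126],[141,-141],[-141,-141],[-141,126]])/1e3
    a=P-P.mean(0);b=Q-Q.mean(0)
    th=np.arctan2((b[:,0]*a[:,1]-b[:,1]*a[:,0]).sum(),(a*b).sum())
    M=np.array([[np.cos(th),-np.sin(th)],[np.sin(th),np.cos(th)]])
    t=P.mean(0)-M@Q.mean(0)
    return th,M,t,(P-t)@M
E
python3 - <<'E'
from h import *
th,M,t,q=tray();print(np.degrees(th),t,q.round(4))
f=lambda p:((np.array(p)-t)@M*1e3).round(1)
for n,p in dict(a=(.6414,-.0283),b=(.5817,.009),c=(.5041,-.0191),y1=(.6876,.0922),y2=(.5351,.1399)).items():print(n,f(p))
print('gap',f(ray('top',[[220,207.5],[206.5,241]],.098)))
o=ctrl.get_obs();print(o['tool_pos'],o['orientation'])
for q in((0,-110),(0,120),(-100,-60)):print(q,t+M@np.array(q)/1e3)
E
```

```text
-17.339203286716423 [ 0.57621019 -0.00122176] [[ 0.1401  0.1257]
 [ 0.1404 -0.1407]
 [-0.1404 -0.1407]
 [-0.1401  0.1257]]
a [70.3 -6.4]
b [ 2.2 11.4]
c [-63.5 -38.6]
y1 [ 78.5 122.4]
y2 [-81.3 122.5]
gap [[ 25.2 121.3]
 [-27.2 123.1]]
[ 0.21783831 -0.63852124  0.22585981] [ 1.79931586e+02 -5.10254040e-03 -1.61166588e+02]
(0, -110) [ 0.5434271  -0.10622304]
(0, 120) [0.61197356 0.11332509]
(-100, -60) [ 0.46287279 -0.02869238]
```

```bash
cat >> h.py <<'E'
def goal(x,y,z):
    "tool-frame delta (mm, deg) to tray point x,y mm, TCP z mm above the floor, tool y along tray -x"
    th,M,t,_=tray();o=ctrl.get_obs();A=R.from_euler('xyz',o['orientation'],degrees=True)
    w=np.r_[t+M@np.array([x,y])/1e3,.08+z/1e3]
    B=R.from_euler('xyz',[180,0,np.degrees(th)-90],degrees=True)
    q=M.T@(o['tool_pos'][:2]-t)*1e3
    print('now tray',q.round(1),'z',((o['tool_pos'][2]-.08)*1e3).round(1),'t',o['clock'],'F',o['force'].round(1))
    print('delta',(A.inv().apply(w-o['tool_pos'])*1e3).round(1),'rot',(A.inv()*B).as_rotvec(degrees=True).round(2))
E
python3 -c "
from h import *
goal(2,-42,100)"
```

```text
now tray [-152.2 -715.1] z 145.9 t 0.15 F [-0.2  0.2 -0.2]
delta [-521.7  452.4   46.4] rot [ 7.000e-02  3.000e-02 -5.383e+01]
```

apply_moves(
  deltas=[
    {"fingers": 0, "delta_pos": [-15, 13, 0], "angular": [0, 0, -2]},
    {"fingers": 0, "delta_pos": [-45, 39, 0], "angular": [0, 0, -5]},
    {"fingers": 0, "delta_pos": [-75, 65, 0], "angular": [0, 0, -9]},
    {"fingers": 0, "delta_pos": [-110, 95, 0], "angular": [0, 0, -13]},
    {"fingers": 0, "delta_pos": [-145, 126, 0], "angular": [0, 0, -17]},
    {"fingers": 0, "delta_pos": [-180, 156, 0], "angular": [0, 0, -21]},
    {"fingers": 0, "delta_pos": [-215, 186, 0], "angular": [0, 0, -25]},
    {"fingers": 0, "delta_pos": [-250, 217, 0], "angular": [0, 0, -29]},
    {"fingers": 0, "delta_pos": [-285, 247, 0], "angular": [0, 0, -33]},
    {"fingers": 0, "delta_pos": [-315, 273, 0], "angular": [0, 0, -36]},
  ],
)

```text
clock: 1.15
tool_pos: [0.4286, -0.2767, 0.2267]
orientation: [-180.0, 0.0, -125.0]
force: [1.3, -1.0, 0.8]
opening: 0.0133
gripper_force: 0.0
```

```bash
python3 -c "
from h import *
goal(2,-42,70)"
```

```text
now tray [ -58.8 -306.9] z 146.7 t 1.15 F [ 1.3 -1.   0.8]
delta [-270.9   22.3   76.8] rot [-2.000e-02  1.000e-02 -1.763e+01]
```

apply_moves(
  deltas=[
    {"fingers": 0, "delta_pos": [-35, 2, 5], "angular": [0, 0, -3]},
    {"fingers": 0, "delta_pos": [-75, 5, 15], "angular": [0, 0, -6]},
    {"fingers": 0, "delta_pos": [-115, 8, 25], "angular": [0, 0, -9]},
    {"fingers": 0, "delta_pos": [-155, 12, 37], "angular": [0, 0, -12]},
    {"fingers": 0, "delta_pos": [-195, 16, 50], "angular": [0, 0, -14]},
    {"fingers": 0, "delta_pos": [-230, 19, 62], "angular": [0, 0, -16]},
    {"fingers": 0, "delta_pos": [-255, 21, 71], "angular": [0, 0, -17]},
    {"fingers": 0, "delta_pos": [-268, 22, 77], "angular": [0, 0, -17.6]},
    {"fingers": 0, "delta_pos": [-268, 22, 77], "angular": [0, 0, -17.6]},
    {"fingers": 0, "delta_pos": [-268, 22, 77], "angular": [0, 0, -17.6]},
  ],
)

```text
clock: 2.15
tool_pos: [0.5639, -0.0473, 0.1495]
orientation: [180.0, -0.0, -107.6]
force: [-0.3, -0.4, 0.3]
opening: 0.0004
gripper_force: 0.0
```

```bash
python3 -c "
from h import *
goal(2,-42,3)
o=ctrl.get_obs();im=ctrl.snapshot('wrist');cv2.imwrite('pics/w1.png',im[:,:,::-1])
_,M,t,_=tray()
for b,s in blobs(im,*COP):print(b,s,((ray('wrist',b,.09,o)-t)@M*1e3).round(1))
"
```

```text
now tray [  2.  -47.7] z 69.5 t 2.15 F [-0.3 -0.4  0.3]
delta [-5.7 -0.  66.5] rot [ 0.03 -0.02 -0.23]
```

View pics/w1.png

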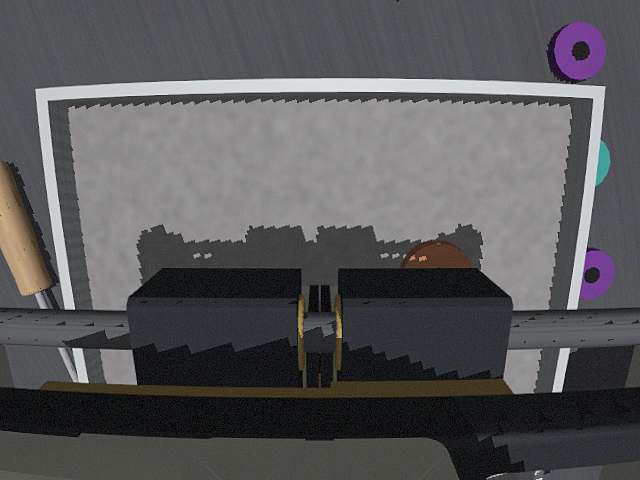

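The wrist view shows the tray's rear half. Two dark gripper blocks at (130–510, 270–385) hide the discs, except disc c's edge at (436,255). I'll check the finger shape in the scene view before descending.

```bash
python3 -c "
from h import *
im=ctrl.snapshot('scene')
cv2.imwrite('pics/s1.png',cv2.resize(im[100:340,200:520,::-1],(800,600),interpolation=cv2.INTER_CUBIC))"
```

```text
(no output)
```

View pics/s1.png

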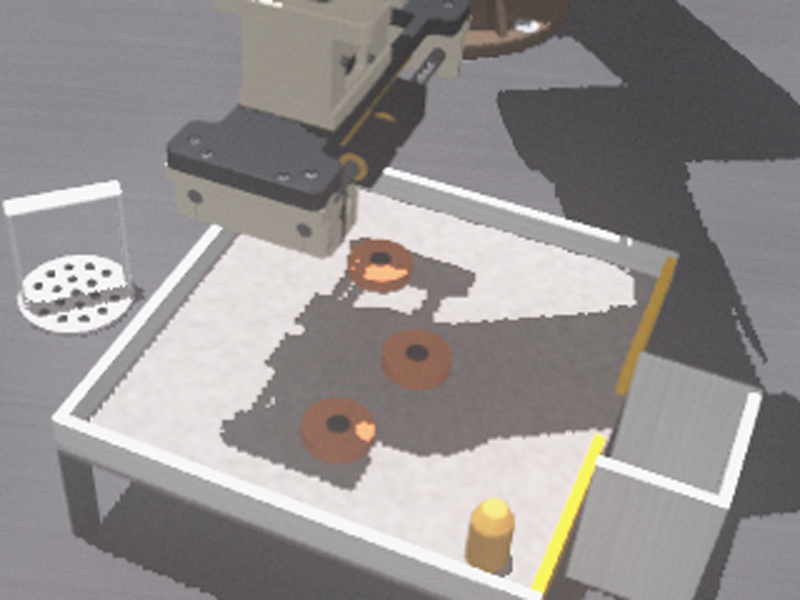

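The body is well above the tray, and all three discs are untouched at crop (378,265), (417,360) and (338,430). The electrode is at (490,530). I'll descend behind disc b.

apply_moves(
  deltas=[
    {"fingers": 0, "delta_pos": [0, 0, 12], "angular": [0, 0, -0.2]},
    {"fingers": 0, "delta_pos": [0, 0, 27], "angular": [0, 0, -0.2]},
    {"fingers": 0, "delta_pos": [0, 0, 42], "angular": [0, 0, -0.2]},
    {"fingers": 0, "delta_pos": [0, 0, 54], "angular": [0, 0, -0.2]},
    {"fingers": 0, "delta_pos": [0, 0, 61], "angular": [0, 0, -0.2]},
    {"fingers": 0, "delta_pos": [0, 0, 64], "angular": [0, 0, -0.2]},
    {"fingers": 0, "delta_pos": [0, 0, 65], "angular": [0, 0, -0.2]},
    {"fingers": 0, "delta_pos": [0, 0, 65], "angular": [0, 0, -0.2]},
  ],
)

```text
clock: 3.05
tool_pos: [0.5646, -0.0469, 0.0849]
orientation: [-180.0, 0.0, -107.4]
force: [-0.1, 0.2, 0.2]
opening: 0.0006
gripper_force: 0.0
```

```bash
python3 -c "
from h import *
goal(2,40,4)"
```

```text
now tray [  2.5 -47.1] z 4.9 t 3.05 F [-0.1  0.2  0.2]
delta [-87.1   0.5   0.9] rot [-0.03  0.01 -0.02]
```

apply_moves(
  deltas=[
    {"fingers": 0, "delta_pos": [-8, 0, 1], "angular": [0, 0, 0]},
    {"fingers": 0, "delta_pos": [-16, 0, 1], "angular": [0, 0, 0]},
    {"fingers": 0, "delta_pos": [-24, 0, 1], "angular": [0, 0, 0]},
    {"fingers": 0, "delta_pos": [-32, 0, 1], "angular": [0, 0, 0]},
    {"fingers": 0, "delta_pos": [-40, 0, 1], "angular": [0, 0, 0]},
    {"fingers": 0, "delta_pos": [-48, 0, 1], "angular": [0, 0, 0]},
    {"fingers": 0, "delta_pos": [-56, 0, 1], "angular": [0, 0, 0]},
    {"fingers": 0, "delta_pos": [-64, 0, 1], "angular": [0, 0, 0]},
    {"fingers": 0, "delta_pos": [-72, 0, 1], "angular": [0, 0, 0]},
    {"fingers": 0, "delta_pos": [-80, 0, 1], "angular": [0, 0, 0]},
  ],
)

```text
clock: 4.05
tool_pos: [0.5883, 0.03, 0.0836]
orientation: [180.0, -0.0, -107.4]
force: [-0.5, -1.7, 1.6]
opening: 0.0005
gripper_force: 0.8
```

```bash
cat >> h.py <<'E'
def look(pic=None):
    _,M,t,_=tray()
    for n in('scene','top'):
        im=ctrl.snapshot(n)
        if pic and n=='top':cv2.imwrite(pic,im[:,:,::-1])
        for b,s in blobs(im,(4,90,60),(14,255,255),60):
            q=((ray(n,b,.09)-t)@M*1e3)[0]
            if abs(q[0])<140 and -140<q[1]<250:print(n,b.round(),s[4],s[2:4],q.round(1))
E
python3 -c "
from h import *
goal(2,100,4);look('pics/t2.png')"
```

```text
now tray [ 2.2 33.4] z 3.6 t 4.05 F [-0.5 -1.7  1.6]
delta [-66.6   0.3  -0.4] rot [ 0.   -0.01 -0.02]
scene [346. 207.] 91 [18 16] [-50.6 -44. ]
scene [405. 255.] 425 [23 24] [ 7.6 67.7]
scene [336. 275.] 301 [29 20] [83.1 -2. ]
top [313. 206.] 546 [27 26] [70.6 -6.5]
top [305. 301.] 564 [27 26] [-63.5 -38.5]
```

View pics/t2.png

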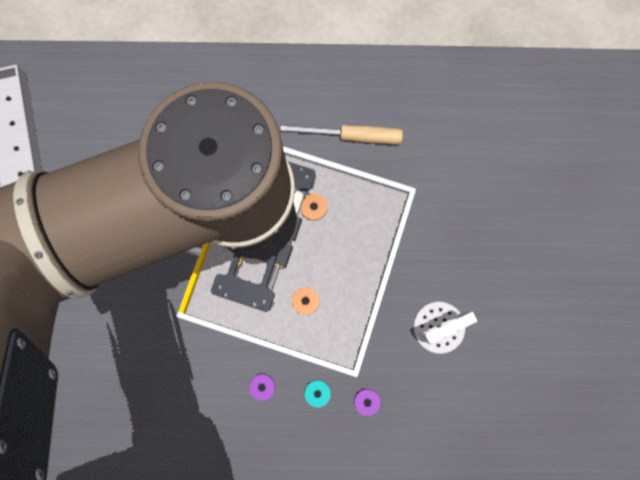

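The top view shows a at (313,206) and c at (305,301) unmoved; the arm hides b. The scene view has b at (405,255), so I'll check its x offset from the dark dot.

```bash
python3 -c "
from h import *
_,M,t,_=tray()
im=ctrl.snapshot('scene')
cv2.imwrite('pics/s2.png',cv2.resize(im[205:305,335:485,::-1],(750,500),interpolation=cv2.INTER_CUBIC))
for c in[(405,252),(408,253),(410,255)]:print(c,((ray('scene',c,.09)-t)@M*1e3).round(1))"
```

```text
(405, 252) [[ 2.2 66.6]]
(408, 253) [[ 2.2 70.9]]
(410, 255) [[ 4.7 74.7]]
```

View pics/s2.png

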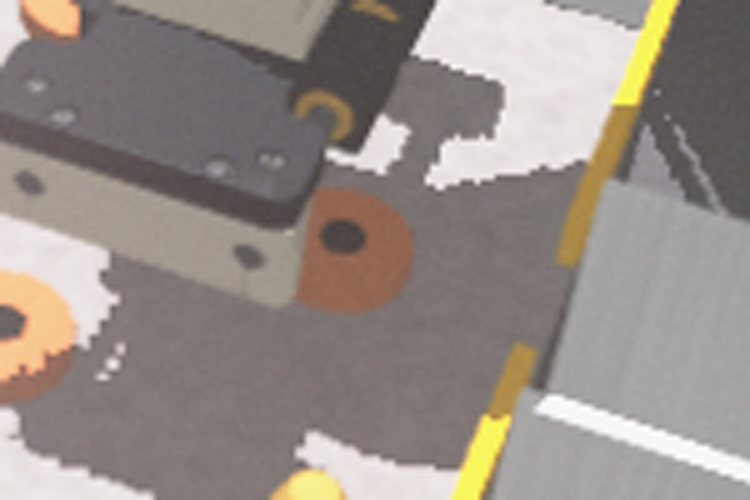

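Disc b's dot at crop (343,237), full image (403.6,252.4), gives tray x≈3, y≈64, so it's lined up with the gap. I'll push it on through.

apply_moves(
  deltas=[
    {"fingers": 0, "delta_pos": [-8, 0, 0], "angular": [0, 0, 0]},
    {"fingers": 0, "delta_pos": [-16, 0, 0], "angular": [0, 0, 0]},
    {"fingers": 0, "delta_pos": [-24, 0, 0], "angular": [0, 0, 0]},
    {"fingers": 0, "delta_pos": [-32, 0, 0], "angular": [0, 0, 0]},
    {"fingers": 0, "delta_pos": [-40, 0, 0], "angular": [0, 0, 0]},
    {"fingers": 0, "delta_pos": [-48, 0, 0], "angular": [0, 0, 0]},
    {"fingers": 0, "delta_pos": [-56, 0, 0], "angular": [0, 0, 0]},
    {"fingers": 0, "delta_pos": [-64, 0, 0], "angular": [0, 0, 0]},
    {"fingers": 0, "delta_pos": [-72, 0, 0], "angular": [0, 0, 0]},
    {"fingers": 0, "delta_pos": [-77, 0, 0], "angular": [0, 0, 0]},
  ],
)

```text
clock: 5.2
tool_pos: [0.6116, 0.1038, 0.0837]
orientation: [-180.0, 0.0, -107.3]
force: [-0.6, 0.1, -0.9]
opening: 0.0005
gripper_force: 0.0
```

apply_moves(
  deltas=[
    {"fingers": 0, "delta_pos": [0, 0, 0], "angular": [0, 0, 0]},
    {"fingers": 0, "delta_pos": [0, 0, 0], "angular": [0, 0, 0]},
    {"fingers": 0, "delta_pos": [15, 0, -10], "angular": [0, 0, 0]},
    {"fingers": 0, "delta_pos": [20, 0, -50], "angular": [0, 0, 0]},
    {"fingers": 0, "delta_pos": [20, 0, -80], "angular": [0, 0, 0]},
  ],
)

```text
clock: 5.7
tool_pos: [0.6047, 0.0821, 0.1655]
orientation: [-180.0, -0.0, -107.4]
force: [1.3, 1.4, -0.2]
opening: 0.0007
gripper_force: 0.0
```

```bash
python3 -c "
from h import *
goal(115,-6,70);look()
im=ctrl.snapshot('scene')
cv2.imwrite('pics/s3.png',cv2.resize(im[140:360,200:520,::-1],(800,550),interpolation=cv2.INTER_CUBIC))"
```

```text
now tray [ 2.4 88.1] z 85.5 t 5.7 F [ 1.3  1.4 -0.2]
delta [  93.9 -112.8   15.5] rot [-0.   -0.03 -0.07]
scene [353. 205.] 316 [26 19] [-57.5 -36.3]
scene [337. 273.] 323 [29 18] [78.7 -2.3]
top [313. 207.] 546 [26 26] [70.5 -6.5]
top [198. 234.] 76 [17  9] [-20.7 141. ]
top [305. 301.] 563 [27 26] [-63.5 -38.5]
```

View pics/s3.png

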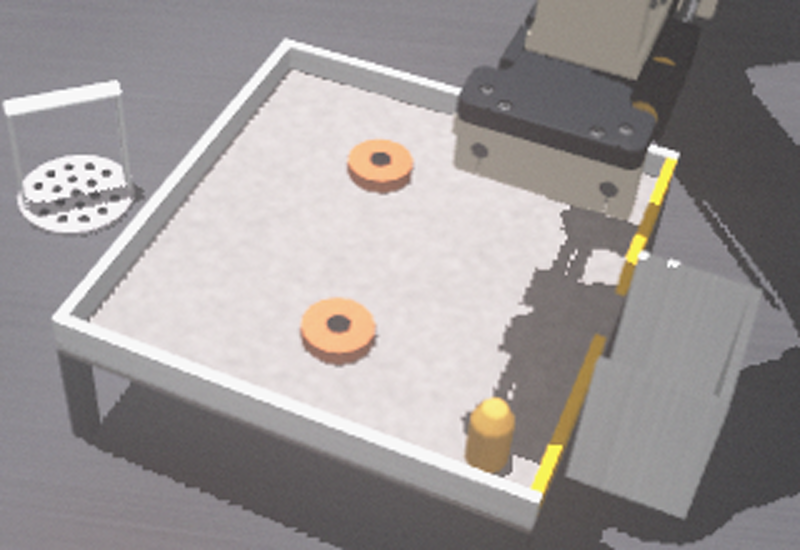

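b has dropped through: the copper at top-view (198,234) is down in the slot. a (338,328 in the crop), c (380,162) and the electrode are unmoved. Next I'll turn the tool 90° and sweep a sideways to x=0.

```bash
sed -i 's/def goal(x,y,z)/def goal(x,y,z,turn=0)/; s/np.degrees(th)-90\]/np.degrees(th)-90+turn]/' h.py; python3 -c "
from h import *
print(ctrl.get_obs()['joint_pos'].round())
goal(112,-6.5,60,90);goal(112,-6.5,60,-90)"
```

```text
[ 26.  17. -13.   0. -60. -44.]
now tray [ 3.5 89.7] z 86.7 t 5.85 F [ 0.1  0.  -0.9]
delta [  96.2 -108.5   26.8] rot [-3.400e-01 -3.000e-02 -9.005e+01]
now tray [ 3.5 89.7] z 86.7 t 5.85 F [ 0.1  0.  -0.9]
delta [  96.2 -108.5   26.8] rot [-3.000e-02  3.400e-01  8.995e+01]
```

apply_moves(
  deltas=[
    {"fingers": 0, "delta_pos": [10, -10, 0], "angular": [0, 0, -8]},
    {"fingers": 0, "delta_pos": [20, -22, 0], "angular": [0, 0, -16]},
    {"fingers": 0, "delta_pos": [30, -34, 0], "angular": [0, 0, -24]},
    {"fingers": 0, "delta_pos": [40, -46, 0], "angular": [0, 0, -32]},
    {"fingers": 0, "delta_pos": [50, -58, 0], "angular": [0, 0, -40]},
    {"fingers": 0, "delta_pos": [60, -70, 0], "angular": [0, 0, -48]},
    {"fingers": 0, "delta_pos": [70, -81, 0], "angular": [0, 0, -56]},
    {"fingers": 0, "delta_pos": [80, -92, 0], "angular": [0, 0, -64]},
    {"fingers": 0, "delta_pos": [88, -101, 0], "angular": [0, 0, -72]},
    {"fingers": 0, "delta_pos": [93, -107, 0], "angular": [0, 0, -80]},
  ],
)

```text
clock: 6.85
tool_pos: [0.6789, -0.0384, 0.1624]
orientation: [179.9, 0.1, -27.1]
force: [-0.3, -0.7, -0.2]
opening: 0.0003
gripper_force: 0.0
```

```bash
python3 -c "
from h import *
goal(112,-6.5,3.5,90)"
```

```text
now tray [109.1  -4.9] z 82.4 t 6.85 F [-0.3 -0.7 -0.2]
delta [ 3.3  1.  78.9] rot [ 0.05  0.1  -9.76]
```

apply_moves(
  deltas=[
    {"fingers": 0, "delta_pos": [2, 1, 3], "angular": [0, 0, -6]},
    {"fingers": 0, "delta_pos": [3, 1, 15], "angular": [0, 0, -9.8]},
    {"fingers": 0, "delta_pos": [3, 1, 32], "angular": [0, 0, -9.8]},
    {"fingers": 0, "delta_pos": [3, 1, 50], "angular": [0, 0, -9.8]},
    {"fingers": 0, "delta_pos": [3, 1, 65], "angular": [0, 0, -9.8]},
    {"fingers": 0, "delta_pos": [3, 1, 74], "angular": [0, 0, -9.8]},
    {"fingers": 0, "delta_pos": [3, 1, 77], "angular": [0, 0, -9.8]},
    {"fingers": 0, "delta_pos": [3, 1, 78], "angular": [0, 0, -9.8]},
    {"fingers": 0, "delta_pos": [3, 1, 78], "angular": [0, 0, -9.8]},
  ],
)

```text
clock: 7.75
tool_pos: [0.6821, -0.0391, 0.0861]
orientation: [-180.0, -0.0, -17.6]
force: [0.0, 0.2, 1.3]
opening: 0.0002
gripper_force: 0.0
```

```bash
python3 -c "
from h import *
goal(30,-6.5,4,90);look()"
```

```text
now tray [112.4  -4.6] z 6.1 t 7.75 F [0.  0.2 1.3]
delta [-82.4   2.2   2. ] rot [-0.02 -0.05 -0.21]
top [313. 207.] 549 [27 26] [70.5 -6.4]
top [201. 225.] 488 [25 25] [ -6.8 141.4]
top [305. 301.] 560 [27 26] [-63.5 -38.5]
```

apply_moves(
  deltas=[
    {"fingers": 0, "delta_pos": [-8, 2, 2], "angular": [0, 0, 0]},
    {"fingers": 0, "delta_pos": [-16, 2, 2], "angular": [0, 0, 0]},
    {"fingers": 0, "delta_pos": [-25, 2, 2], "angular": [0, 0, 0]},
    {"fingers": 0, "delta_pos": [-34, 2, 2], "angular": [0, 0, 0]},
    {"fingers": 0, "delta_pos": [-43, 2, 2], "angular": [0, 0, 0]},
    {"fingers": 0, "delta_pos": [-52, 2, 2], "angular": [0, 0, 0]},
    {"fingers": 0, "delta_pos": [-61, 2, 2], "angular": [0, 0, 0]},
    {"fingers": 0, "delta_pos": [-70, 2, 2], "angular": [0, 0, 0]},
    {"fingers": 0, "delta_pos": [-78, 2, 2], "angular": [0, 0, 0]},
    {"fingers": 0, "delta_pos": [-82, 2, 2], "angular": [0, 0, 0]},
  ],
)

```text
clock: 8.85
tool_pos: [0.6022, -0.0161, 0.0837]
orientation: [-180.0, -0.0, -17.5]
force: [1.2, -1.8, 0.6]
opening: 0.0001
gripper_force: 0.6
```

apply_moves(
  deltas=[
    {"fingers": 0, "delta_pos": [0, 0, 0], "angular": [0, 0, 0]},
    {"fingers": 0, "delta_pos": [8, 0, 0], "angular": [0, 0, 0]},
    {"fingers": 0, "delta_pos": [14, 0, -20], "angular": [0, 0, 0]},
    {"fingers": 0, "delta_pos": [14, 0, -60], "angular": [0, 0, 0]},
    {"fingers": 0, "delta_pos": [10, 15, -75], "angular": [0, 0, 8]},
    {"fingers": 0, "delta_pos": [0, 30, -75], "angular": [0, 0, 16]},
    {"fingers": 0, "delta_pos": [-10, 45, -75], "angular": [0, 0, 24]},
    {"fingers": 0, "delta_pos": [-20, 60, -75], "angular": [0, 0, 32]},
    {"fingers": 0, "delta_pos": [-28, 75, -75], "angular": [0, 0, 40]},
    {"fingers": 0, "delta_pos": [-28, 85, -75], "angular": [0, 0, 48]},
  ],
)

```text
clock: 9.85
tool_pos: [0.5499, -0.0898, 0.1586]
orientation: [180.0, 0.0, -65.9]
force: [0.0, 1.1, 0.3]
opening: 0.0002
gripper_force: 0.0
```

```bash
python3 -c "
from h import *
goal(0,-65,4);look()"
```

```text
now tray [  1.3 -92.4] z 78.6 t 9.85 F [0.  1.1 0.3]
delta [-21.4 -17.2  74.6] rot [4.000e-02 1.000e-02 4.142e+01]
scene [353. 208.] 322 [26 19] [-52.5 -34.6]
scene [356. 237.] 494 [27 23] [ 4.1 -5.2]
top [305. 301.] 545 [27 25] [-64.  -38.9]
```

```bash
cat >> h.py <<'E'
def dots():
    _,M,t,_=tray();im=ctrl.snapshot('scene')
    for b,s in blobs(im,(4,90,60),(14,255,255),200):
        x,y,w,h=s[:4];g=cv2.cvtColor(im[y+3:y+h-6,x+6:x+w-6],cv2.COLOR_RGB2GRAY).astype(float)
        k=np.clip(np.median(g)*.75-g,0,None);yy,xx=np.mgrid[:g.shape[0],:g.shape[1]]
        if k.sum()<1:continue
        c=((xx*k).sum()/k.sum()+x+6,(yy*k).sum()/k.sum()+y+3)
        print('dot',np.round(c,1),((ray('scene',c,.09)-t)@M*1e3).round(1))
E
python3 -c "
from h import *
dots()"
```

```text
dot [351.8 203.4] [[-60.9 -39.4]]
dot [356.5 234.2] [[-1.4 -7.3]]
dot [228.3 388.9] [[286.4 -39.3]]
```

apply_moves(
  deltas=[
    {"fingers": 0, "delta_pos": [0, 0, 0], "angular": [0, 0, 8]},
    {"fingers": 0, "delta_pos": [0, 0, 0], "angular": [0, 0, 16]},
    {"fingers": 0, "delta_pos": [0, 0, 0], "angular": [0, 0, 24]},
    {"fingers": 0, "delta_pos": [0, 0, 0], "angular": [0, 0, 32]},
    {"fingers": 0, "delta_pos": [0, 0, 0], "angular": [0, 0, 39]},
    {"fingers": 0, "delta_pos": [0, 0, 0], "angular": [0, 0, 41.4]},
    {"fingers": 0, "delta_pos": [0, 0, 0], "angular": [0, 0, 41.4]},
  ],
)

```text
clock: 10.7
tool_pos: [0.5512, -0.0886, 0.1584]
orientation: [180.0, -0.0, -106.8]
force: [0.0, -0.0, -0.8]
opening: 0.0001
gripper_force: 0.0
```

```bash
python3 -c "
from h import *
goal(0,-65,4);dots()"
```

```text
now tray [  2.2 -90.9] z 78.4 t 10.7 F [ 0.  -0.  -0.8]
delta [-25.9   1.9  74.4] rot [ 0.02 -0.01  0.53]
dot [351.4 202.6] [[-62.4 -40.8]]
dot [356.5 234.2] [[-1.4 -7.3]]
dot [226.7 388.1] [[286.4 -41.4]]
```

apply_moves(
  deltas=[
    {"fingers": 0, "delta_pos": [-8, 2, 5], "angular": [0, 0, 0.5]},
    {"fingers": 0, "delta_pos": [-16, 3, 18], "angular": [0, 0, 0.5]},
    {"fingers": 0, "delta_pos": [-20, 3, 35], "angular": [0, 0, 0.5]},
    {"fingers": 0, "delta_pos": [-24, 3, 52], "angular": [0, 0, 0.5]},
    {"fingers": 0, "delta_pos": [-26, 3, 65], "angular": [0, 0, 0.5]},
    {"fingers": 0, "delta_pos": [-26, 3, 72], "angular": [0, 0, 0.5]},
    {"fingers": 0, "delta_pos": [-26, 3, 74], "angular": [0, 0, 0.5]},
    {"fingers": 0, "delta_pos": [-26, 3, 74], "angular": [0, 0, 0.5]},
  ],
)

```text
clock: 11.55
tool_pos: [0.5554, -0.0632, 0.0845]
orientation: [180.0, -0.0, -107.4]
force: [0.4, -0.0, 0.3]
opening: 0.0003
gripper_force: 0.0
```

apply_moves(
  deltas=[
    {"fingers": 0, "delta_pos": [-9, 0, 0], "angular": [0, 0, 0]},
    {"fingers": 0, "delta_pos": [-18, 0, 0], "angular": [0, 0, 0]},
    {"fingers": 0, "delta_pos": [-26, 0, 0], "angular": [0, 0, 0]},
    {"fingers": 0, "delta_pos": [-34, 0, 0], "angular": [0, 0, 0]},
    {"fingers": 0, "delta_pos": [-42, 0, 0], "angular": [0, 0, 0]},
    {"fingers": 0, "delta_pos": [-50, 0, 0], "angular": [0, 0, 0]},
    {"fingers": 0, "delta_pos": [-58, 0, 0], "angular": [0, 0, 0]},
    {"fingers": 0, "delta_pos": [-66, 0, 0], "angular": [0, 0, 0]},
    {"fingers": 0, "delta_pos": [-75, 0, 0], "angular": [0, 0, 0]},
    {"fingers": 0, "delta_pos": [-84, 0, 0], "angular": [0, 0, 0]},
  ],
)

```text
clock: 12.55
tool_pos: [0.5807, 0.0175, 0.0847]
orientation: [-180.0, -0.0, -107.5]
force: [-1.0, -2.9, 2.4]
opening: 0.0001
gripper_force: 1.9
```

```bash
python3 -c "
from h import *
goal(0,112,4);dots()"
```

```text
now tray [-1.3 19.2] z 4.7 t 12.55 F [-1.  -2.9  2.4]
delta [-92.8  -1.1   0.7] rot [-0.   -0.01 -0.13]
dot [522.7   4.8] [[-1151.5    65.2]]
dot [393.1 246.4] [[-1. 48.]]
dot [228.2 388.9] [[286.4 -39.4]]
```

apply_moves(
  deltas=[
    {"fingers": 0, "delta_pos": [-8, 0, 0], "angular": [0, 0, 0]},
    {"fingers": 0, "delta_pos": [-16, 0, 0], "angular": [0, 0, 0]},
    {"fingers": 0, "delta_pos": [-24, 0, 0], "angular": [0, 0, 0]},
    {"fingers": 0, "delta_pos": [-33, 0, 0], "angular": [0, 0, 0]},
    {"fingers": 0, "delta_pos": [-42, 0, 0], "angular": [0, 0, 0]},
    {"fingers": 0, "delta_pos": [-51, 0, 0], "angular": [0, 0, 0]},
    {"fingers": 0, "delta_pos": [-60, 0, 0], "angular": [0, 0, 0]},
    {"fingers": 0, "delta_pos": [-69, 0, 0], "angular": [0, 0, 0]},
    {"fingers": 0, "delta_pos": [-78, 0, 0], "angular": [0, 0, 0]},
    {"fingers": 0, "delta_pos": [-85, 0, 0], "angular": [0, 0, 0]},
  ],
)

```text
clock: 13.6
tool_pos: [0.6063, 0.0988, 0.0846]
orientation: [-180.0, -0.0, -107.4]
force: [-0.8, -3.5, 5.3]
opening: 0.0005
gripper_force: 2.5
```

apply_moves(
  deltas=[
    {"fingers": 0, "delta_pos": [-5, 0, 0], "angular": [0, 0, 0]},
    {"fingers": 0, "delta_pos": [-8, 0, 0], "angular": [0, 0, 0]},
    {"fingers": 0, "delta_pos": [-8, 0, 0], "angular": [0, 0, 0]},
    {"fingers": 0, "delta_pos": [8, 0, -5], "angular": [0, 0, 0]},
    {"fingers": 0, "delta_pos": [15, 0, -40], "angular": [0, 0, 0]},
    {"fingers": 0, "delta_pos": [25, 5, -75], "angular": [0, 0, -6]},
    {"fingers": 0, "delta_pos": [50, 20, -80], "angular": [0, 0, -14]},
    {"fingers": 0, "delta_pos": [75, 40, -80], "angular": [0, 0, -22]},
    {"fingers": 0, "delta_pos": [100, 60, -80], "angular": [0, 0, -30]},
    {"fingers": 0, "delta_pos": [120, 80, -80], "angular": [0, 0, -38]},
  ],
)

```text
clock: 14.6
tool_pos: [0.492, 0.006, 0.1647]
orientation: [-180.0, 0.0, -69.2]
force: [0.9, -0.3, 0.3]
opening: 0.0002
gripper_force: 0.0
```

```bash
python3 -c "
from h import *
goal(-107,-38.5,70,90);look();dots()"
```

```text
now tray [-82.6 -18.2] z 84.7 t 14.6 F [ 0.9 -0.3  0.3]
delta [ 0.9 31.7 14.7] rot [-3.000e-02  1.000e-02 -5.185e+01]
scene [352. 205.] 395 [26 20] [-56.6 -37.8]
dot [353.2 202.6] [[-63.6 -38.4]]
dot [228.5 388.7] [[286.1 -39.2]]
```

apply_moves(
  deltas=[
    {"fingers": 0, "delta_pos": [0, 5, 0], "angular": [0, 0, -8]},
    {"fingers": 0, "delta_pos": [0, 12, 0], "angular": [0, 0, -16]},
    {"fingers": 0, "delta_pos": [0, 19, 3], "angular": [0, 0, -24]},
    {"fingers": 0, "delta_pos": [0, 26, 6], "angular": [0, 0, -32]},
    {"fingers": 0, "delta_pos": [0, 30, 9], "angular": [0, 0, -40]},
    {"fingers": 0, "delta_pos": [0, 31, 12], "angular": [0, 0, -47]},
    {"fingers": 0, "delta_pos": [0, 31.5, 14], "angular": [0, 0, -51.8]},
    {"fingers": 0, "delta_pos": [0, 31.5, 14], "angular": [0, 0, -51.8]},
    {"fingers": 0, "delta_pos": [0, 31.5, 14], "angular": [0, 0, -51.8]},
  ],
)

```text
clock: 15.65
tool_pos: [0.4646, -0.0035, 0.1506]
orientation: [-180.0, -0.0, -17.9]
force: [0.3, -0.2, -0.0]
opening: 0.0007
gripper_force: 0.0
```

```bash
python3 -c "
from h import *
goal(-107,-38.5,4,90);look('pics/t3.png')"
```

```text
now tray [-105.9  -35.4] z 70.6 t 15.65 F [ 0.3 -0.2 -0. ]
delta [-1.1  3.1 66.6] rot [-0.   -0.01 -0.53]
scene [351. 205.] 389 [25 20] [-56.8 -38.4]
top [200. 226.] 560 [26 32] [ -8.5 141.7]
```

View pics/t3.png

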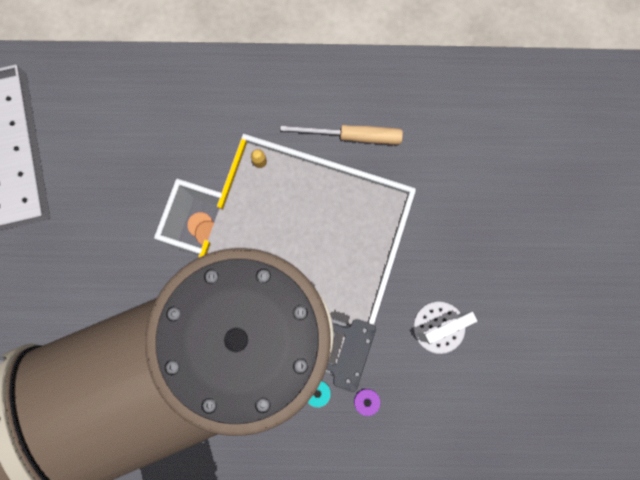

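The top view shows two discs in the slot around (200,226). The electrode, driver and masher are unmoved. Next is disc c: descend on its −x side.

apply_moves(
  deltas=[
    {"fingers": 0, "delta_pos": [-1, 2, 6], "angular": [0, 0, -0.5]},
    {"fingers": 0, "delta_pos": [-1, 3, 20], "angular": [0, 0, -0.5]},
    {"fingers": 0, "delta_pos": [-1, 3, 36], "angular": [0, 0, -0.5]},
    {"fingers": 0, "delta_pos": [-1, 3, 51], "angular": [0, 0, -0.5]},
    {"fingers": 0, "delta_pos": [-1, 3, 61], "angular": [0, 0, -0.5]},
    {"fingers": 0, "delta_pos": [-1, 3, 65], "angular": [0, 0, -0.5]},
    {"fingers": 0, "delta_pos": [-1, 3, 66], "angular": [0, 0, -0.5]},
    {"fingers": 0, "delta_pos": [-1, 3, 66], "angular": [0, 0, -0.5]},
  ],
)

```text
clock: 16.55
tool_pos: [0.4626, -0.006, 0.0848]
orientation: [-180.0, -0.0, -17.2]
force: [-1.0, 0.1, 1.2]
opening: 0.0004
gripper_force: 0.0
```

```bash
python3 -c "
from h import *
goal(-30,-38.5,4,90);dots()"
```

```text
now tray [-107.   -38.4] z 4.8 t 16.55 F [-1.   0.1  1.2]
delta [77.   0.4  0.9] rot [-0.01 -0.02  0.18]
dot [352.4 202.4] [[-63.5 -39.5]]
dot [228.5 388.8] [[286.1 -39.2]]
```

apply_moves(
  deltas=[
    {"fingers": 0, "delta_pos": [7, 0, 0], "angular": [0, 0, 0]},
    {"fingers": 0, "delta_pos": [15, 0, 0], "angular": [0, 0, 0]},
    {"fingers": 0, "delta_pos": [23, 0, 0], "angular": [0, 0, 0]},
    {"fingers": 0, "delta_pos": [31, 0, 0], "angular": [0, 0, 0]},
    {"fingers": 0, "delta_pos": [39, 0, 0], "angular": [0, 0, 0]},
    {"fingers": 0, "delta_pos": [47, 0, 0], "angular": [0, 0, 0]},
    {"fingers": 0, "delta_pos": [55, 0, 0], "angular": [0, 0, 0]},
    {"fingers": 0, "delta_pos": [63, 0, 0], "angular": [0, 0, 0]},
    {"fingers": 0, "delta_pos": [71, 0, 0], "angular": [0, 0, 0]},
    {"fingers": 0, "delta_pos": [75.5, 0, 0], "angular": [0, 0, 0]},
  ],
)

```text
clock: 17.6
tool_pos: [0.5349, -0.0288, 0.0846]
orientation: [180.0, 0.0, -17.2]
force: [-5.0, 2.1, 6.5]
opening: 0.0001
gripper_force: 3.3
```

apply_moves(
  deltas=[
    {"fingers": 0, "delta_pos": [0, 0, 0], "angular": [0, 0, 0]},
    {"fingers": 0, "delta_pos": [-8, 0, 0], "angular": [0, 0, 0]},
    {"fingers": 0, "delta_pos": [-14, 0, -20], "angular": [0, 0, 0]},
    {"fingers": 0, "delta_pos": [-14, 0, -60], "angular": [0, 0, 0]},
    {"fingers": 0, "delta_pos": [-8, 10, -75], "angular": [0, 0, 8]},
    {"fingers": 0, "delta_pos": [0, 22, -75], "angular": [0, 0, 16]},
    {"fingers": 0, "delta_pos": [10, 35, -75], "angular": [0, 0, 24]},
    {"fingers": 0, "delta_pos": [20, 47, -75], "angular": [0, 0, 32]},
    {"fingers": 0, "delta_pos": [28, 57, -75], "angular": [0, 0, 40]},
    {"fingers": 0, "delta_pos": [31, 60, -75], "angular": [0, 0, 48]},
  ],
)

```text
clock: 18.6
tool_pos: [0.5465, -0.0956, 0.1593]
orientation: [-180.0, -0.0, -65.5]
force: [-0.1, 0.9, 0.1]
opening: 0.0003
gripper_force: 0.0
```

apply_moves(
  deltas=[
    {"fingers": 0, "delta_pos": [0, 0, 0], "angular": [0, 0, 8]},
    {"fingers": 0, "delta_pos": [0, 0, 0], "angular": [0, 0, 16]},
    {"fingers": 0, "delta_pos": [0, 0, 0], "angular": [0, 0, 24]},
    {"fingers": 0, "delta_pos": [0, 0, 0], "angular": [0, 0, 32]},
    {"fingers": 0, "delta_pos": [0, 0, 0], "angular": [0, 0, 39]},
    {"fingers": 0, "delta_pos": [0, 0, 0], "angular": [0, 0, 42]},
    {"fingers": 0, "delta_pos": [0, 0, 0], "angular": [0, 0, 42]},
  ],
)

```text
clock: 19.3
tool_pos: [0.5462, -0.0947, 0.1594]
orientation: [-180.0, 0.0, -107.2]
force: [-0.4, 0.5, -0.0]
opening: 0.0003
gripper_force: 0.0
```

```bash
python3 -c "
from h import *
goal(0,-98,4);dots();look()"
```

```text
now tray [ -0.8 -98.2] z 79.4 t 19.3 F [-0.4  0.5 -0. ]
delta [-0.2 -0.8 75.4] rot [-0.01  0.01  0.14]
dot [335.5 227.7] [[ -0.6 -39.6]]
dot [226.7 388.1] [[286.4 -41.4]]
scene [336. 230.] 466 [26 22] [  4.5 -37.2]
```

apply_moves(
  deltas=[
    {"fingers": 0, "delta_pos": [0, 0, 6], "angular": [0, 0, 0]},
    {"fingers": 0, "delta_pos": [0, 0, 22], "angular": [0, 0, 0]},
    {"fingers": 0, "delta_pos": [0, 0, 40], "angular": [0, 0, 0]},
    {"fingers": 0, "delta_pos": [0, 0, 57], "angular": [0, 0, 0]},
    {"fingers": 0, "delta_pos": [0, 0, 69], "angular": [0, 0, 0]},
    {"fingers": 0, "delta_pos": [0, 0, 74], "angular": [0, 0, 0]},
    {"fingers": 0, "delta_pos": [0, 0, 75], "angular": [0, 0, 0]},
    {"fingers": 0, "delta_pos": [0, 0, 75], "angular": [0, 0, 0]},
  ],
)

```text
clock: 20.25
tool_pos: [0.5467, -0.0948, 0.0849]
orientation: [-180.0, 0.0, -107.1]
force: [-1.1, 0.3, 0.2]
opening: 0.0004
gripper_force: 0.0
```

apply_moves(
  deltas=[
    {"fingers": 0, "delta_pos": [-8, 0, 0], "angular": [0, 0, 0]},
    {"fingers": 0, "delta_pos": [-16, 0, 0], "angular": [0, 0, 0]},
    {"fingers": 0, "delta_pos": [-24, 0, 0], "angular": [0, 0, 0]},
    {"fingers": 0, "delta_pos": [-32, 0, 0], "angular": [0, 0, 0]},
    {"fingers": 0, "delta_pos": [-40, 0, 0], "angular": [0, 0, 0]},
    {"fingers": 0, "delta_pos": [-48, 0, 0], "angular": [0, 0, 0]},
    {"fingers": 0, "delta_pos": [-56, 0, 0], "angular": [0, 0, 0]},
    {"fingers": 0, "delta_pos": [-64, 0, 0], "angular": [0, 0, 0]},
    {"fingers": 0, "delta_pos": [-72, 0, 0], "angular": [0, 0, 0]},
    {"fingers": 0, "delta_pos": [-80, 0, 0], "angular": [0, 0, 0]},
  ],
)

```text
clock: 21.25
tool_pos: [0.5702, -0.0178, 0.0846]
orientation: [-180.0, -0.0, -107.2]
force: [-0.1, -2.7, 1.4]
opening: 0.0003
gripper_force: 1.2
```

apply_moves(
  deltas=[
    {"fingers": 0, "delta_pos": [-8, 0, 0], "angular": [0, 0, 0]},
    {"fingers": 0, "delta_pos": [-16, 0, 0], "angular": [0, 0, 0]},
    {"fingers": 0, "delta_pos": [-23, 0, 0], "angular": [0, 0, 0]},
    {"fingers": 0, "delta_pos": [-30, 0, 0], "angular": [0, 0, 0]},
    {"fingers": 0, "delta_pos": [-36, 0, 0], "angular": [0, 0, 0]},
    {"fingers": 0, "delta_pos": [-42, 0, 0], "angular": [0, 0, 0]},
    {"fingers": 0, "delta_pos": [-47, 0, 0], "angular": [0, 0, 0]},
  ],
)

```text
clock: 21.95
tool_pos: [0.584, 0.027, 0.0846]
orientation: [180.0, -0.0, -107.2]
force: [-0.0, -1.7, 1.4]
opening: 0.0001
gripper_force: 1.4
```

```bash
python3 -c "
from h import *
goal(0,112,4);dots()"
```

```text
now tray [-1.  29.2] z 4.6 t 21.95 F [-0.  -1.7  1.4]
delta [-82.8  -1.2   0.6] rot [ 0.   -0.    0.18]
dot [528.6   7.2] [[-1141.6    84.5]]
dot [400.4 248.8] [[-1.  58.8]]
dot [228.3 388.9] [[286.4 -39.3]]
```

apply_moves(
  deltas=[
    {"fingers": 0, "delta_pos": [-8, 0, 0], "angular": [0, 0, 0]},
    {"fingers": 0, "delta_pos": [-16, 0, 0], "angular": [0, 0, 0]},
    {"fingers": 0, "delta_pos": [-24, 0, 0], "angular": [0, 0, 0]},
    {"fingers": 0, "delta_pos": [-32, 0, 0], "angular": [0, 0, 0]},
    {"fingers": 0, "delta_pos": [-40, 0, 0], "angular": [0, 0, 0]},
    {"fingers": 0, "delta_pos": [-49, 0, 0], "angular": [0, 0, 0]},
    {"fingers": 0, "delta_pos": [-58, 0, 0], "angular": [0, 0, 0]},
    {"fingers": 0, "delta_pos": [-67, 0, 0], "angular": [0, 0, 0]},
    {"fingers": 0, "delta_pos": [-76, 0, 0], "angular": [0, 0, 0]},
    {"fingers": 0, "delta_pos": [-83, 0, 0], "angular": [0, 0, 0]},
  ],
)

```text
clock: 23.0
tool_pos: [0.6087, 0.107, 0.0844]
orientation: [-180.0, 0.0, -107.2]
force: [-0.8, 0.4, 0.7]
opening: 0.0004
gripper_force: 0.0
```

apply_moves(
  deltas=[
    {"fingers": 0, "delta_pos": [0, 0, 0], "angular": [0, 0, 0]},
    {"fingers": 0, "delta_pos": [0, 0, 0], "angular": [0, 0, 0]},
    {"fingers": 0, "delta_pos": [12, 0, -3], "angular": [0, 0, 0]},
    {"fingers": 0, "delta_pos": [18, 0, -35], "angular": [0, 0, 0]},
    {"fingers": 0, "delta_pos": [30, 0, -75], "angular": [0, 0, 0]},
    {"fingers": 0, "delta_pos": [55, 0, -110], "angular": [0, 0, 0]},
    {"fingers": 0, "delta_pos": [90, 0, -130], "angular": [0, 0, 0]},
    {"fingers": 0, "delta_pos": [130, 0, -140], "angular": [0, 0, 0]},
    {"fingers": 0, "delta_pos": [170, 0, -140], "angular": [0, 0, 0]},
    {"fingers": 0, "delta_pos": [210, 0, -140], "angular": [0, 0, 0]},
  ],
)

```text
clock: 24.0
tool_pos: [0.5453, -0.0967, 0.2254]
orientation: [-179.9, 0.0, -107.2]
force: [0.8, -1.0, 0.5]
opening: 0.0004
gripper_force: 0.0
```

apply_moves(
  deltas=[
    {"fingers": 0, "delta_pos": [35, 0, 0], "angular": [0, 0, 0]},
    {"fingers": 0, "delta_pos": [75, 0, 0], "angular": [0, 0, 0]},
    {"fingers": 0, "delta_pos": [115, 0, 0], "angular": [0, 0, 0]},
    {"fingers": 0, "delta_pos": [150, 0, 0], "angular": [0, 0, 0]},
    {"fingers": 0, "delta_pos": [180, 0, 0], "angular": [0, 0, 0]},
    {"fingers": 0, "delta_pos": [200, 0, 0], "angular": [0, 0, 0]},
    {"fingers": 0, "delta_pos": [205, 0, 0], "angular": [0, 0, 0]},
    {"fingers": 0, "delta_pos": [205, 0, 0], "angular": [0, 0, 0]},
    {"fingers": 0, "delta_pos": [205, 0, 0], "angular": [0, 0, 0]},
  ],
)

```text
clock: 24.9
tool_pos: [0.4857, -0.2904, 0.2246]
orientation: [-180.0, 0.0, -107.2]
force: [-0.3, 0.1, -0.2]
opening: 0.0005
gripper_force: 0.0
```

```bash
python3 -c "
from h import *
goal(0,0,4);look('pics/t4.png')"
```

```text
now tray [-2.00e-01 -3.03e+02] z 144.6 t 24.9 F [-0.3  0.1 -0.2]
delta [-303.    -1.1  140.7] rot [-0.    0.01  0.16]
scene [449. 279.] 107 [12 13] [ 24.6 135.8]
top [200. 226.] 564 [27 32] [ -8.4 141.5]
```

View pics/t4.png

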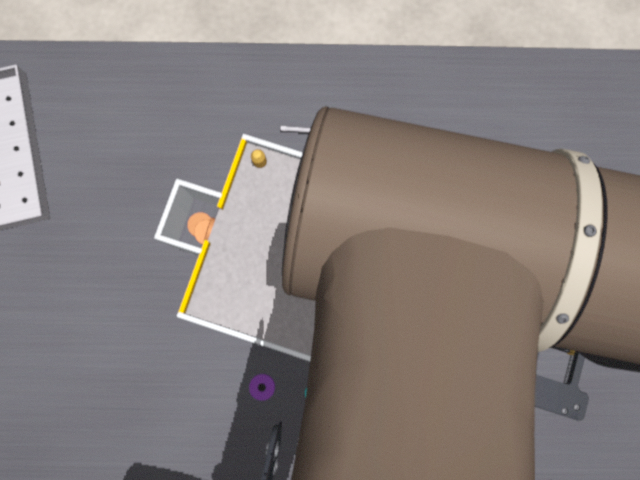

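The top view shows copper only in the slot around (200,226), and the tray floor visible up to the gap is clear. Before handing in I'll check disc c's depth numerically: compare the slot region with the earlier picture, and look at where the scene blob at (449,279) lies.

```bash
python3 -c "
from h import *
a=cv2.imread('pics/t3.png');b=cv2.imread('pics/t4.png')
hs=lambda im:cv2.inRange(cv2.cvtColor(im,cv2.COLOR_BGR2HSV),(4,90,60),(14,255,255))
g=lambda im:cv2.cvtColor(im,cv2.COLOR_BGR2GRAY)
for im in(a,b):
    m=hs(im);q=g(im)
    for y in range(208,248,2):print(''.join(chr(65+q[y,x]//10) if m[y,x] else '.' for x in range(180,222)))
    print()
_,M,t,_=tray()
s=ctrl.snapshot('scene')[:,:,::-1];m=hs(s)[265:295,430:480];ys,xs=np.nonzero(m);print(xs.min()+430,xs.max()+430,ys.min()+265,ys.max()+265)
for y in range(0,30,2):print(''.join('#' if v else '.' for v in m[y]))
for z in(.09,.07,.05,.03,.016):print(z,((ray('scene',[449,279],z)-t)@M*1e3).round(),((ray('top',[200,226],z)-t)@M*1e3).round())
"
```

```text
..........................................
..........................................
...................PPP....................
.............PQRRRSSSSSRRRQO..............
...........QRSSSSSSSSSSSSSSRQO............
.........PRSSSSSSSSSSSSSSSSSSRQ...........
........PRSSSSSSSSSSSSRQQQPPPPPN..........
........RSSSSSSSSSRQPPOOPPPPPPPOOO........
........RSSSSSRSRQPOPPQQQQQQQQQQQ.........
........RSSSSSSRPOOQQQRQRQQQQQQQR.........
........QRRSSSRQOPQRRQQQRQQQQQQR..........
.........QRSSSROOQQQQRQQQQQQQQQ...........
..........PRRRQOPQRRQRQQQQQQQQ............
............PQPOPQRQQRRQQQQQRR............
...............NPQQQQQQRQQQQR.............
................NPQQRQQQRRQR..............
.................NPQRQQ...................
...................OQQR...................
..........................................
..........................................

..........................................
..........................................
.....................P....................
..............RSSSSSSSSSSRR...............
...........QSSSSSTSSTSSTSTSSRP............
.........QSSTSSSSSTTTSSS
[... 868 characters left out ...]
........................
................########..........................
...............#....####..........................
..............##....#####.........................
.............##.##.######.........................
...............#######.##.........................
........................#.........................
..................................................
..................................................
..................................................
..................................................
0.09 [[ 24. 135.]] [[ -9. 142.]]
0.07 [[  5. 134.]] [[ -7. 147.]]
0.05 [[-14. 133.]] [[ -5. 153.]]
0.03 [[-33. 132.]] [[ -3. 158.]]
0.016 [[-46. 131.]] [[ -2. 162.]]
```

```bash
python3 -c "
from h import *
_,M,t,_=tray()
for z in(.09,.08,.07,.06,.05,.04):print(z,*[((ray(n,p,z)-t)@M*1e3).round()[0] for n,p in(('scene',[443,285]),('scene',[449,275]),('scene',[454,275]),('scene',[454,285]),('top',[212,220]),('top',[210,228]),('top',[208,238]))])
s=ctrl.snapshot('scene');g=cv2.cvtColor(s,cv2.COLOR_RGB2GRAY)
print(g[266:296:2,436:472:2])
h=cv2.cvtColor(s,cv2.COLOR_RGB2HSV);print(h[266:296:2,436:472:2,0])
"
```

```text
0.09 [ 38. 131.] [ 17. 134.] [ 14. 140.] [ 32. 144.] [  5. 128.] [ -7. 127.] [-22. 125.]
0.08 [ 29. 130.] [  8. 133.] [  5. 139.] [ 22. 144.] [  6. 131.] [ -6. 129.] [-21. 127.]
0.07 [ 19. 130.] [ -2. 132.] [ -5. 139.] [ 13. 143.] [  7. 133.] [ -5. 132.] [-20. 130.]
0.06 [ 10. 129.] [-12. 132.] [-15. 138.] [  4. 143.] [  9. 136.] [ -4. 135.] [-19. 132.]
0.05 [  1. 128.] [-21. 131.] [-24. 138.] [ -6. 142.] [ 10. 139.] [ -3. 137.] [-19. 135.]
0.04 [ -8. 127.] [-31. 130.] [-34. 137.] [-15. 142.] [ 11. 141.] [ -2. 140.] [-18. 137.]
[[224 222 222 220 221 204 117 163 160 159 160 161 160 160 160 161 159 160]
 [222 222 224 224 224 157 139 162 158 159 162 161 160 158 163 162 160 161]
 [221 220 225 226 219 112 152 160 161 159 159 159 161 160 161 161 160 159]
 [216 216 219 220 183 103 161 156 162 162 160 160 155 161 163 163 161 161]
 [224 229 232 224 118 147 195 188 159 159 161 158 156 162 161 161 161 163]
 [232 229 229 190 111 191 201 201 134 139 157 160 157 162 158 160 163 159]
 [229 228 226 148 120 203 203 182 129 131 156 158 159 163 160 158 160 162]
 [228 229 199 106 178 203 204 167 129 127
[... 985 characters left out ...]
 15 160 173   0 165   0]
 [ 29  29  28   3  10  15  15  11   8   9   0  12  10   0 170 165   0 173]
 [ 29  29  21   4  11  15  15  10   9   8 170 170   0  15   0 173  10 165]
 [ 29  30   0   9  14  14  14   9  10   9 165   0 174   0 173  15   6  10]
 [ 29  30   0   0   0  15  15   9  10   9 174   8 170   0 170  10   0 158]
 [ 29  20   0   0   0   0   0   0 150   9   0   0  15  30 165   8 160   0]
 [ 29  10  10  10  12 150   0   0   0   0   0  90   0 170  15   0   0 170]
 [ 22   6 165   6   8   6   0   0 170   0   0   0   0   0 120 170   0   0]
 [ 18  10   8   0   0   0 173 173 150   0 165 150   0   0   0   0   0 120]
 [ 10 170   0   0   8   0   0   8  12   0   8   0  10 173 135   0   0   0]]
```

Disc c is standing tilted against the gate-side wall inside the slot. Its top edge is at z≈0.06, below the 0.08 floor, so all three are in and the arm is clear.

```bash
python3 -c "
from plant import ctrl
print(ctrl.close_job())"
```

```text
the job is handed in; nothing more can be done
None
```

I pushed all three copper discs through the gate into the slot one at a time (the last stands tilted against the slot wall, below floor level), kept clear of everything else, and handed the job in at about 25 s.

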